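# Lock the screw organiser's lid with the flat screwdriver

## Robot

A 6-joint arm with a two-finger parallel gripper is mounted at the origin on the work surface. World frame = base frame: x ahead of the robot, y to its left, z up, the work surface at z = 0. Lengths are in m, angles in rad, forces in N, time in s.
With the tool pointing down it reaches from about 0.425 to 0.95 m from the base axis. Payload 3.5 kg.
Tool frame: the origin (TCP) lies between the finger pads; the fingertips stand 25 mm ahead of it and the grasp point (between the pads) lies 6 mm ahead of it (ctrl.finger_overhang is the distance from the TCP to the fingertips, in m); x points along the fingers, y is the direction in which the jaws open and shut, and the axes are right-handed (so a half turn about x gives the same grasp; the last joint's range is limited). The gripper opens to 85 mm and grips with 20 to 120 N. Pads are 22 mm wide; open, the fingers measure 114 mm over their backs; the gripper's body (76 mm by 85 mm) begins 54 mm behind the grasp point. The pads swing forward as they close: fully open they stand 13 mm farther back than shut.
Start: joints at [0.979, 0.286, 1.577, -0, 1.279, -0.15], TCP at [0.289, 0.61, 0.256] pointing down, gripper open.
Joint ranges: [-2.77, 2.77], [-0.9, 2.22], [0.21, 2.48], [-1.53, 4.67], [0.24, 2.81], [-2.84, 2.84]. Speed limits (rad/s): [2.79, 2.79, 3.14, 3.14, 3.14, 3.14].

## Interface

Orientations are given as a unit quaternion [x, y, z, w].
In Python, from plant import ctrl gives the robot as it stands.
- The arm moves only by the tool play_rows, never from a script. Its argument "targets" is a list of rows, each an object with "delta_pos": the shift along the world's x, y, z normalised to -1 to 1, where 1 is 1000 mm, a list of three; "delta_rot": the turn, a rotation vector about the world's x, y, z normalised to -1 to 1, where 1 is pi rad, a list of three; "claw": the finger opening in mm, from 0 to 85.4. In form: [{"delta_pos": [tx, ty, tz], "delta_rot": [wx, wy, wz], "claw": claw}, ...]. A call has 1 to 20 rows; each row is the pose to reach, as a shift and turn from the pose measured when the call began, turning the shorter way round; what a row does not reach only later rows make up. A row lasts 1/12 s, in which the tool goes at most 41.7 mm and 7.16 degrees, less where a joint would pass 70% of its speed; a pose out of reach is approached as far as the arm can. A call with a number of a shift or a turn outside -1 to 1 is refused whole. A call with a gripper value outside its range is refused whole. The fingers move at their own pace and stop on an object; "newtons" is the grip in N (left out, the last holds). Time passes only in rows, so rows that repeat a pose let the fingers close. It gives the time, the measured TCP pose, the force and the opening at its end, in the units of the state.
- ctrl.get_state(): the state, without advancing time (a new reading comes with each control period).
- ctrl.read_camera(name): name is "side" or "top" or "wrist"; returns the picture (400x640x3 uint8, blue, green, red); there is no depth.
- ctrl.calibration(name): a dict with "fx", "fy", "cx", "cy" (pixels), "camera_from_world" (4x4, takes a point from world to camera coordinates). Camera axes: x right, y down, z forward; pixel columns grow to the right and rows downward; lengths in m; the calibration is good to about 2 mm. The wrist camera is an equidistant fisheye: a pixel r from the principal point sees the ray r / f radians off the axis. A picture is of the moment at which its call begins: read the wrist's pose just before it. calibration takes no time and is no camera call; for the wrist camera it gives the pose at the moment of the call.
- ctrl.sign_off(): hands the job in, once; it reports no verdict.
The state is a dict: "time": time; "qpos": joint angles; "dq": joint speeds; "joint_efforts": joint torques, N m; "eef_pos": TCP position; "tcp_rot": TCP orientation; "contact_force": force on the tool from outside, world axes, zero at the start; "wrist_torque": the same for the moment, N m; "opening": opening from 0.0 (shut) to 1.0 (fully open).
Only numpy, scipy, OpenCV 4.12 (cv2) and the standard library are available. Lean on these libraries where they do the work, as an engineer would, in place of code of your own. Each camera call takes 0.05 s, during which the arm holds its last target. There are 200 camera calls.

## Task

Lock the lid of the grey screw organiser: take the flat screwdriver from its wooden stand, rest its blade lightly on the big slotted latch and turn it to and fro until the blade drops into the slot, then turn the latch clockwise until it is fully home against its stop, with its tab over the catch at the lid's front edge. Be gentle with the plastic lid: press lightly, never with more than about 20 N, stop twisting as soon as the latch meets its stop, and let only the driver touch the organiser. Then stand the screwdriver back in its stand, fully down, and leave everything else on the bench where it was.

Things in the scene. Friction and masses are not known exactly. Their poses are not given: they have to be found in the camera images.
- organiser: Grey plastic screw organiser, 200 x 260 x 60 mm (x, y, z), with a closed flat lid, fixed to the bench. Origin: centre of its underside. Its x axis points from the front edge (where the latch is) to the back (hinge) edge, z up. The latch stands on the lid on the front rail, its vertical axis 72 mm in front of the centre (x = -72 mm, y = 0). A catch block 20 x 34 mm sticks out of the front edge, as high as the lid (60 mm).
- slot (a point): Centre of the latch head's top face, on the latch's vertical axis, 70 mm above the bench (10 mm above the lid); it does not turn with the latch. The head is an aluminium disc 34 mm in diameter with one straight slot right across its centre: 4.5 mm wide, 6 mm deep, its mouth bevelled to 6 mm. The direction of the slot is NOT measured: the head may sit on its latch with the slot at any angle to the tab, and keeps that angle as the latch turns.
- latch (a joint): Angle of the quarter-turn latch in rad, clockwise seen from above: at 0 its flat steel tab (14 mm wide, 49 mm long from the axis, lying on the lid) points along the organiser's -y; at 1.57, its stop, the tab points along the organiser's -x over the catch block (locked). It starts partly turned (0.1 to 0.4), is held by a friction of about 0.06 N m and stays where it is left.
- driver: Short, stout flat screwdriver, 130 mm long, about 0.12 kg, standing upright, blade down, in the stand. Origin: centre of the blade's bottom end; z points up along the shaft to the handle. Blade 3 mm thick (along its x), 16 mm wide (along its y), straight for 13 mm; shaft 10 mm in diameter; round collar 34 mm in diameter from 60 to 66 mm above the tip; square dark wooden handle 26 x 26 mm, its flats facing driver x and y, from 66 to 130 mm above the tip.
- driver_tip (a point): Centre of the bottom end of the driver's blade (same point as the driver's origin).
- stand: Plywood stand fixed to the bench, 80 x 80 mm, 75 mm high: a 12 mm top plate on two side walls. Origin: centre of its underside. The driver hangs in the hole with its collar on the top plate, its tip then 15 mm above the bench.
- stand_hole (a point): Centre of the mouth of the stand's single hole (21 mm, through, open below), on the top face 75 mm above the bench.
- tile: Bystander: white ceramic tile offcut, 100 x 85 x 9 mm, lying flat. Origin: centre of its underside.
- torque_wrench: Bystander: chrome torque wrench 410 mm long along its x, 32 mm high, lying to the right of the organiser (-y side). Origin: about mid-length at its underside.
- stapler: Bystander: red stapler, 140 x 34 x 51 mm (long along its x). Origin: centre of its underside.
- sanding_block: Bystander: wooden sanding block 100 x 65 x 30 mm. Origin: centre of its underside.
There are look-alikes about, which are no part of the job. Several things look just like the stand: the one meant starts nearest to the robot's base.

How it is judged:
On the way, in this order (a step that is already met when the one before it is completed fails the run):
1. the driver's blade has dropped into the latch's slot (tip at least 3 mm below the head's top face, within 6 mm of the axis) (z of driver_tip in the frame of slot below -0.003 m and horizontal distance between driver_tip and slot below 0.006 m), for 0.2 s.
2. with the blade still in the slot, the latch is turned home (at least 1.48 rad) (all of step 1 and value of joint latch above 1.48 rad), for 0.1 s.
At the end, for the whole second after the job is handed in: The latch stands at 1.45 rad or more (locked); the driver stands released and at rest in its stand, upright within 0.12 rad, its tip within 8 mm of the hole's axis and less than 4 mm above its fully-down height; bystanders have not moved more than 20 mm (value of joint latch above 1.45 rad and horizontal distance between driver_tip and stand_hole below 0.008 m and z of driver_tip in the frame of stand between 0.01 and 0.019 m and angle between driver's own z axis and vertical below 0.12 rad and linear speed of driver below 0.02 m/s); the robot touches nothing.
It fails at once if the driver bears on the organiser or its latch with more than 35 N (all contact forces added up) (contact force between driver and organiser above 35 N).
It fails at once if the robot itself touches the organiser or its latch (more than 1 N) (contact force between any of the fingers, the arm and organiser above 1 N).
It fails at once if a bystander is moved more than 20 mm (distance of any of tile, torque_wrench, stapler, sanding_block from where it was at the start of the episode above 0.02 m).
It also fails if it takes over 69 s, if anything falls off the work surface, if the arm or the gripper's body presses on something with over 40 N, if the wrist force passes 120 N, or if a joint passes its speed limit or range.

## Working session

There is one attempt and no reset: what is moved stays moved. The work goes in short steps, Python scripts to look and compute and a tool call to move; the robot and the scene stay as the last step left them, time stands still between calls to the robot, and variables do not carry over. Pictures are saved under pics/ and viewed, about 8 in all and at most 12, crops included, and the job is handed in when it is done.

Besides the shell and the picture viewer there is one more tool, called after ">>>" by a JSON object that holds its "api" and its "payload", one argument or row to a line. play_rows: Moves the arm, as the interface text tells. Its arguments: {"type":"object","properties":{"targets":{"type":"array"},"newtons":{"type":"number"}},"required":["targets"]}

```bash
ls; mkdir -p pics; python3 - <<'E'
from plant import ctrl
import cv2,numpy as np
for n in ["side","top"]:
    im=ctrl.read_camera(n); cv2.imwrite(f"pics/{n}0.png",im)
    c=ctrl.calibration(n); print(n,c["fx"],c["fy"],c["cx"],c["cy"],np.round(c["camera_from_world"],4).tolist())
s=ctrl.get_state(); print(s)
E
```

```text
pics
side 396.88841542709935 396.88841542709935 322.37703440715677 202.00988764288076 [[-0.9372, -0.3488, -0.0, 0.5384], [-0.2734, 0.7346, -0.621, 0.1721], [0.2166, -0.582, -0.7838, 0.9546], [0.0, 0.0, 0.0, 1.0]]
top 410.33836914361285 410.33836914361285 323.1813661553186 199.47426649284756 [[-0.0036, -0.9997, -0.0253, 0.0281], [-0.9918, 0.0068, -0.1278, 0.587], [0.1279, 0.0246, -0.9915, 1.2595], [0.0, 0.0, 0.0, 1.0]]
{'time': 0.1, 'qpos': array([ 9.79010307e-01,  2.87104276e-01,  1.57806071e+00, -4.62939238e-06,
        1.27857948e+00, -1.50031605e-01]), 'dq': array([ 0.00189176, -0.00314139, -0.00208315, -0.00014733,  0.00228186,
       -0.00038961]), 'joint_efforts': array([ 1.00337580e-03, -4.07297730e+01, -2.93697667e+01, -1.57475197e-04,
        3.37445708e-03, -1.80350344e-05]), 'eef_pos': array([0.28826431, 0.60974502, 0.25505099]), 'tcp_rot': array([ 0.15420675,  0.69020207, -0.15562598,  0.68965349]), 'contact_force': array([-0.11745174, -0.23867114, -0.36210493]), 'wrist_torque': array([ 0.0375399 , -0.05040493, -0.02047239]), 'opening': 1.001498779301549}
```

View pics/top0.png

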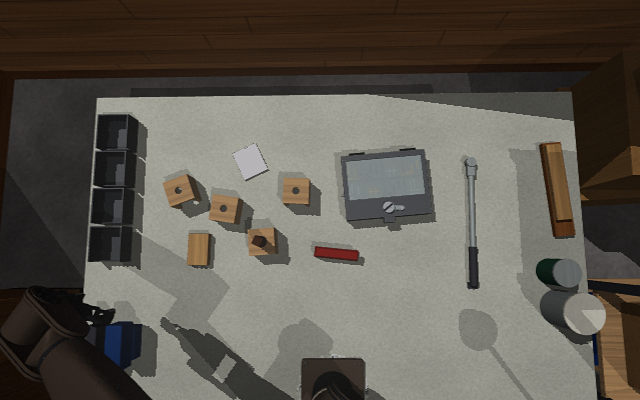

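View pics/side0.png

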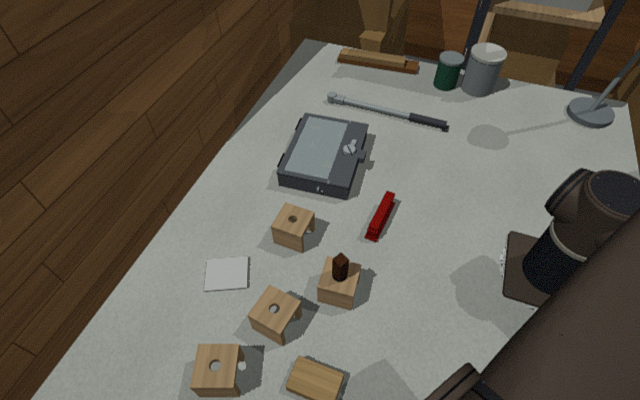

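Top view: the driver is in the stand at (262,240). Three empty look-alike stands are at (180,190), (224,208) and (295,190), with the sanding block at (199,249). The base is at about (333,385), so (262,240) is the nearest stand, and it holds the driver. The latch is at (388,207). Next, an enlarged crop to confirm, plus measurements.

```bash
cat > h.py <<'E'
from plant import ctrl
import cv2,numpy as np
from scipy.spatial.transform import Rotation as R
def ray(n,u,v,c=None):
    c=c or ctrl.calibration(n); T=np.array(c["camera_from_world"])
    x=(u-c["cx"])/c["fx"]; y=(v-c["cy"])/c["fy"]
    if n=="wrist":
        r=np.hypot(x,y); d=np.array([x/r*np.sin(r),y/r*np.sin(r),np.cos(r)]) if r>1e-9 else np.array([0,0,1.])
    else: d=np.array([x,y,1.])
    d=T[:3,:3].T@d; return -T[:3,:3].T@T[:3,3], d/np.linalg.norm(d)
def plane(n,u,v,z,c=None):
    o,d=ray(n,u,v,c); return o+d*(z-o[2])/d[2]
def proj(n,p,c=None):
    c=c or ctrl.calibration(n); T=np.array(c["camera_from_world"]); q=T[:3,:3]@np.array(p)+T[:3,3]
    if n=="wrist":
        th=np.arctan2(np.hypot(q[0],q[1]),q[2]); a=np.arctan2(q[1],q[0]); x,y=th*np.cos(a),th*np.sin(a)
    else: x,y=q[:2]/q[2]
    return np.array([c["cx"]+c["fx"]*x,c["cy"]+c["fy"]*y])
E
python3 - <<'E'
from h import *
t=cv2.imread("pics/top0.png"); s=cv2.imread("pics/side0.png")
a=cv2.resize(t[205:275,222:302],(400,350),interpolation=cv2.INTER_CUBIC)
b=cv2.resize(t[187:237,360:417],(399,350),interpolation=cv2.INTER_CUBIC)
c=cv2.resize(s[245:315,305:385],(400,350),interpolation=cv2.INTER_CUBIC)[:250]
d=cv2.resize(s[125:175,325:382],(399,350),interpolation=cv2.INTER_CUBIC)[:250]
cv2.imwrite("pics/crop1.png",np.vstack([np.hstack([a,b]),np.hstack([c,d])]))
# all stands by hole pixel
for u,v in [(180,190),(224,208),(295,190),(262,240)]:
    p=plane("top",u,v,.075); print("stand",u,v,p.round(3),np.hypot(*p[:2]).round(3))
print("latch top",plane("top",388,207,.07).round(4),"side",plane("side",350,147,.07).round(4))
print("driver top",plane("top",259,240,.145).round(4))
E
```

```text
stand 180 190 [0.615 0.469 0.075] 0.774
stand 224 208 [0.558 0.33  0.075] 0.648
stand 295 190 [0.612 0.111 0.075] 0.622
stand 262 240 [0.459 0.211 0.075] 0.505
latch top [ 0.5584 -0.1744  0.07  ] side [ 0.5578 -0.1798  0.07  ]
driver top [0.4572 0.2073 0.145 ]
```

View pics/crop1.png

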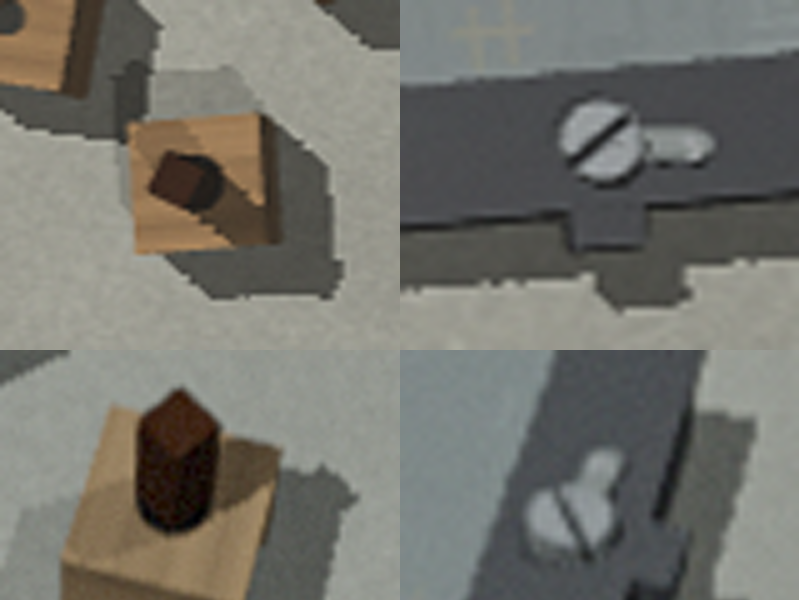

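The crop confirms the stand holding the driver. The latch slot runs diagonally, with its right end up in the top view, and the tab points right. Next I'll check the tool yaw and the wrist camera geometry.

```bash
python3 - <<'E'
from h import *
s=ctrl.get_state(); M=R.from_quat(s["tcp_rot"]).as_matrix(); print(M.round(3)); print("jaw yaw deg",np.degrees(np.arctan2(M[1,1],M[0,1])))
c=ctrl.calibration("wrist"); T=np.array(c["camera_from_world"]); print(c["fx"],c["cx"],c["cy"]);o=-T[:3,:3].T@T[:3,3]
print("cam in tool",(M.T@(o-s["eef_pos"])).round(3),"axis in tool",(M.T@T[2,:3]).round(3))
# organiser: fixed edges in top view
for u,v in [(341,153),(429,150),(434,213),(346,227)]: print(plane("top",u,v,.06).round(3))
E
```

```text
[[-0.001  0.428  0.904]
 [-0.002  0.904 -0.428]
 [-1.    -0.002 -0.   ]]
jaw yaw deg 64.68943250502763
309.70691628693146 322.54167006193035 201.95807623647926
cam in tool [-0.118 -0.    -0.074] axis in tool [0.958 0.001 0.285]
[ 0.732 -0.032  0.06 ]
[ 0.738 -0.308  0.06 ]
[ 0.54  -0.316  0.06 ]
[ 0.498 -0.045  0.06 ]
```

>>> {"api": "play_rows", "payload": {
  "targets": [
    {"delta_pos": [0.03,-0.403,0.02],"delta_rot": [0,0,0],"claw": 85},
    {"delta_pos": [0.05,-0.403,0.02],"delta_rot": [0,0,0],"claw": 85},
    {"delta_pos": [0.08,-0.403,0.02],"delta_rot": [0,0,0],"claw": 85},
    {"delta_pos": [0.169,-0.403,0.02],"delta_rot": [0,0,0],"claw": 85},
    {"delta_pos": [0.169,-0.403,0.02],"delta_rot": [0,0,0],"claw": 85},
    {"delta_pos": [0.169,-0.403,0.02],"delta_rot": [0,0,0],"claw": 85},
    {"delta_pos": [0.169,-0.403,0.02],"delta_rot": [0,0,0],"claw": 85},
    {"delta_pos": [0.169,-0.403,0.02],"delta_rot": [0,0,0],"claw": 85},
    {"delta_pos": [0.169,-0.403,0.02],"delta_rot": [0,0,0],"claw": 85},
    {"delta_pos": [0.169,-0.403,0.02],"delta_rot": [0,0,0],"claw": 85},
    {"delta_pos": [0.169,-0.403,0.02],"delta_rot": [0,0,0],"claw": 85},
    {"delta_pos": [0.169,-0.403,0.02],"delta_rot": [0,0,0],"claw": 85},
    {"delta_pos": [0.169,-0.403,0.02],"delta_rot": [0,0,0],"claw": 85}
  ]
}}

```text
time: 1.18
eef_pos: [0.4576, 0.2055, 0.2747]
tcp_rot: [0.155, 0.69, -0.157, 0.689]
contact_force: [0.3, 0.1, -0.2]
opening: 0.997
```

```bash
python3 - <<'E'
from h import *
import json
c=ctrl.calibration("wrist"); im=ctrl.read_camera("wrist"); cv2.imwrite("pics/w1.png",im)
json.dump({k:np.array(v).tolist() for k,v in c.items()},open("w1.json","w")); print(ctrl.get_state()["qpos"])
print(proj("wrist",[.457,.207,.145],c),proj("wrist",[.457,.207,.08],c))
E
```

```text
[ 2.22100448e-01 -1.16444874e-01  1.97346629e+00 -9.84830098e-04
  1.28715492e+00 -9.05204245e-01]
[324.6331876  200.73078204] [324.31618429 183.11925714]
```

View pics/w1.png

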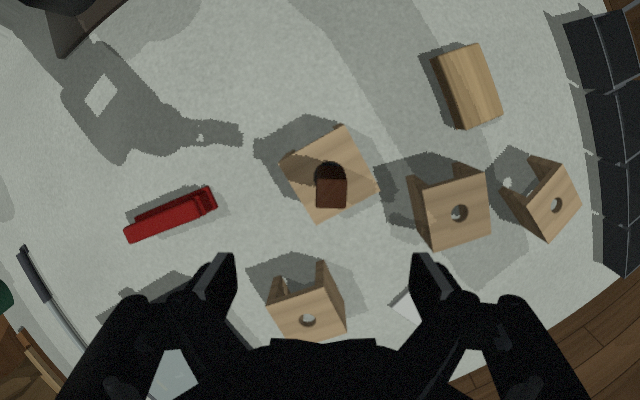

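Wrist view: handle top at about (331,193), nearly square with the jaws, collar at (330,170). Segmenting it for centre and yaw.

```bash
python3 - <<'E'
from h import *
import json
c=json.load(open("w1.json")); im=cv2.imread("pics/w1.png").astype(int)
for v in (170,182,194,206): print(v,[tuple(im[v,u]) for u in range(314,350,5)])
r=im[...,2]; m=((r-im[...,0]>15)&(r<105)).astype(np.uint8); m[:,:300]=0; m[:,362:]=0; m[:150]=0; m[225:]=0
m=cv2.morphologyEx(m,cv2.MORPH_OPEN,np.ones((3,3)))
n,l,st,ce=cv2.connectedComponentsWithStats(m); i=1+np.argmax(st[1:,4]); print(st[i],ce[i])
P=np.array([plane("wrist",u,v,.145,c)[:2]*1000 for v,u in zip(*np.where(l==i))],np.float32)
print(cv2.minAreaRect(P))
E
```

```text
170 [(np.int64(61), np.int64(75), np.int64(86)), (np.int64(17), np.int64(20), np.int64(30)), (np.int64(2), np.int64(11), np.int64(24)), (np.int64(11), np.int64(14), np.int64(25)), (np.int64(3), np.int64(14), np.int64(23)), (np.int64(7), np.int64(15), np.int64(21)), (np.int64(52), np.int64(67), np.int64(81)), (np.int64(91), np.int64(118), np.int64(132))]
182 [(np.int64(49), np.int64(62), np.int64(69)), (np.int64(41), np.int64(55), np.int64(75)), (np.int64(34), np.int64(41), np.int64(67)), (np.int64(33), np.int64(45), np.int64(69)), (np.int64(31), np.int64(40), np.int64(63)), (np.int64(27), np.int64(45), np.int64(71)), (np.int64(29), np.int64(42), np.int64(64)), (np.int64(88), np.int64(115), np.int64(130))]
194 [(np.int64(107), np.int64(133), np.int64(149)), (np.int64(37), np.int64(49), np.int64(72)), (np.int64(24), np.int64(37), np.int64(60)), (np.int64(37), np.int64(52), np.int64(70)), (np.int64(29), np.int64(42), np.int64(63)), (np.int64(29), np.int64(43), np.int64(67)), (np.int64(28), np.int64(41), np.int64(64)), (np.int64(96), np.int64(122), np.int64(139))]
206 [(np.int64(110), np.int64(139), np.int64(156)), (np.int64(24), np.int64(42), np.int64(66)), (np.int64(27), np.int64(40), np.int64(61)), (np.int64(32), np.int64(42), np.int64(64)), (np.int64(28), np.int64(42), np.int64(65)), (np.int64(31), np.int64(43), np.int64(65)), (np.int64(26), np.int64(41), np.int64(65)), (np.int64(109), np.int64(137), np.int64(155))]
[316 178  31  31 910] [331.00989011 192.72967033]
((453.39300537109375, 214.6466522216797), (24.985990524291992, 25.728029251098633), 64.126220703125)
```

>>> {"api": "play_rows", "payload": {
  "targets": [
    {"delta_pos": [-0.004,0.009,0],"delta_rot": [0,0,0],"claw": 60},
    {"delta_pos": [-0.004,0.009,-0.04],"delta_rot": [0,0,0],"claw": 60},
    {"delta_pos": [-0.004,0.009,-0.08],"delta_rot": [0,0,0],"claw": 60},
    {"delta_pos": [-0.004,0.009,-0.12],"delta_rot": [0,0,0],"claw": 60},
    {"delta_pos": [-0.004,0.009,-0.154],"delta_rot": [0,0,0],"claw": 60},
    {"delta_pos": [-0.004,0.009,-0.154],"delta_rot": [0,0,0],"claw": 60},
    {"delta_pos": [-0.004,0.009,-0.154],"delta_rot": [0,0,0],"claw": 20},
    {"delta_pos": [-0.004,0.009,-0.154],"delta_rot": [0,0,0],"claw": 20},
    {"delta_pos": [-0.004,0.009,-0.154],"delta_rot": [0,0,0],"claw": 20},
    {"delta_pos": [-0.004,0.009,-0.154],"delta_rot": [0,0,0],"claw": 20},
    {"delta_pos": [-0.004,0.009,-0.154],"delta_rot": [0,0,0],"claw": 20},
    {"delta_pos": [-0.004,0.009,-0.154],"delta_rot": [0,0,0],"claw": 20}
  ],
  "newtons": 40
}}

```text
time: 2.23
eef_pos: [0.4551, 0.2164, 0.1238]
tcp_rot: [0.156, 0.689, -0.155, 0.691]
contact_force: [-0.9, 1.1, 6.6]
opening: 0.307
```

>>> {"api": "play_rows", "payload": {
  "targets": [
    {"delta_pos": [0,0,0.03],"delta_rot": [0,0,0],"claw": 20},
    {"delta_pos": [0,0,0.07],"delta_rot": [0,0,0],"claw": 20},
    {"delta_pos": [0,0,0.11],"delta_rot": [0,0,0],"claw": 20},
    {"delta_pos": [0,0,0.14],"delta_rot": [0,0,0],"claw": 20},
    {"delta_pos": [0,-0.04,0.14],"delta_rot": [0,0,0],"claw": 20},
    {"delta_pos": [0,-0.08,0.14],"delta_rot": [0,0,0],"claw": 20},
    {"delta_pos": [0,-0.12,0.14],"delta_rot": [0,0,0],"claw": 20},
    {"delta_pos": [0.05,-0.14,0.14],"delta_rot": [0,0,0],"claw": 20},
    {"delta_pos": [0.05,-0.14,0.14],"delta_rot": [0,0,0],"claw": 20},
    {"delta_pos": [0.05,-0.14,0.14],"delta_rot": [0,0,0],"claw": 20}
  ]
}}

```text
time: 3.07
eef_pos: [0.5066, 0.0742, 0.2643]
tcp_rot: [0.157, 0.688, -0.156, 0.691]
contact_force: [0.6, -0.1, -0.1]
opening: 0.302
```

```bash
python3 - <<'E'
from h import *
import json
s=ctrl.get_state(); e=s["eef_pos"]; print(e,s["contact_force"],s["opening"])
M=R.from_quat(s["tcp_rot"]).as_matrix(); tip=e+M[:,0]*.1088
c=ctrl.calibration("wrist"); w=ctrl.read_camera("wrist"); t=ctrl.read_camera("top"); d=ctrl.read_camera("side")
for n,i in (("w2",w),("t2",t),("s2",d)): cv2.imwrite(f"pics/{n}.png",i)
json.dump({k:np.array(v).tolist() for k,v in c.items()},open("w2.json","w"))
ps=proj("side",tip).astype(int); pw=proj("wrist",tip,c).astype(int); h=proj("top",[.4551,.2164,.075]).astype(int); hs=proj("side",[.4551,.2164,.075]).astype(int)
L=proj("top",[.5584,-.1744,.07]).astype(int); print(ps,pw,h,hs,L)
def crop(im,p,k=25,S=10):
    x=np.clip(p[0]-k,0,640-2*k); y=np.clip(p[1]-k,0,400-2*k); print((x,y)); return cv2.resize(im[y:y+2*k,x:x+2*k],(380,290) if 0 else (290,290),interpolation=cv2.INTER_CUBIC)
cv2.imwrite("pics/crop2.png",np.vstack([np.hstack([crop(d,ps),crop(w,pw,60)]),np.hstack([crop(t,h),crop(d,hs)])]))
E
```

```text
[0.50658598 0.07422957 0.26431206] [ 0.5620114  -0.13100474 -0.0522293 ] 0.30199178532173465
[338 198] [323 209] [260 241] [339 275] [388 207]
(np.int64(313), np.int64(173))
(np.int64(263), np.int64(149))
(np.int64(235), np.int64(216))
(np.int64(314), np.int64(250))
```

View pics/crop2.png

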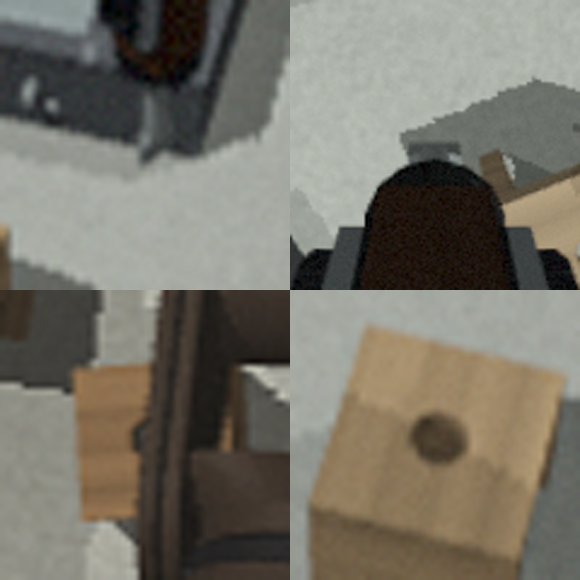

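The wrist crop shows the blade strip horizontal, so it lies along the jaw direction. It is about 21 px wide, which matches 16 mm, and the tip falls within 1 px of where I predicted it. The side crop shows the empty hole at about (340,275), which projects to the grasp position. Next I'll turn to about -53° yaw and view the latch from the wrist camera.

>>> {"api": "play_rows", "payload": {
  "targets": [
    {"delta_pos": [0,-0.286,-0.03],"delta_rot": [0,0,-0.654],"claw": 20},
    {"delta_pos": [0,-0.286,-0.03],"delta_rot": [0,0,-0.654],"claw": 20},
    {"delta_pos": [0,-0.286,-0.03],"delta_rot": [0,0,-0.654],"claw": 20},
    {"delta_pos": [0,-0.286,-0.03],"delta_rot": [0,0,-0.654],"claw": 20},
    {"delta_pos": [0,-0.286,-0.03],"delta_rot": [0,0,-0.654],"claw": 20},
    {"delta_pos": [0,-0.286,-0.03],"delta_rot": [0,0,-0.654],"claw": 20},
    {"delta_pos": [0,-0.286,-0.03],"delta_rot": [0,0,-0.654],"claw": 20},
    {"delta_pos": [0,-0.286,-0.03],"delta_rot": [0,0,-0.654],"claw": 20},
    {"delta_pos": [0,-0.286,-0.03],"delta_rot": [0,0,-0.654],"claw": 20},
    {"delta_pos": [0,-0.286,-0.03],"delta_rot": [0,0,-0.654],"claw": 20},
    {"delta_pos": [0,-0.286,-0.03],"delta_rot": [0,0,-0.654],"claw": 20},
    {"delta_pos": [0,-0.286,-0.03],"delta_rot": [0,0,-0.654],"claw": 20},
    {"delta_pos": [0,-0.286,-0.03],"delta_rot": [0,0,-0.654],"claw": 20},
    {"delta_pos": [0,-0.286,-0.03],"delta_rot": [0,0,-0.654],"claw": 20},
    {"delta_pos": [0,-0.286,-0.03],"delta_rot": [0,0,-0.654],"claw": 20},
    {"delta_pos": [0,-0.286,-0.03],"delta_rot": [0,0,-0.654],"claw": 20},
    {"delta_pos": [0,-0.286,-0.03],"delta_rot": [0,0,-0.654],"claw": 20},
    {"delta_pos": [0,-0.286,-0.03],"delta_rot": [0,0,-0.654],"claw": 20},
    {"delta_pos": [0,-0.286,-0.03],"delta_rot": [0,0,-0.654],"claw": 20},
    {"delta_pos": [0,-0.286,-0.03],"delta_rot": [0,0,-0.654],"claw": 20}
  ]
}}

```text
time: 4.88
eef_pos: [0.5045, -0.2087, 0.234]
tcp_rot: [-0.67, -0.223, 0.671, -0.225]
contact_force: [1.2, 0.5, -1.2]
opening: 0.295
```

```bash
cat > look.py <<'E'
from h import *
import json,sys
def look(name):
    s=ctrl.get_state(); c=ctrl.calibration("wrist"); w=ctrl.read_camera("wrist"); cv2.imwrite(f"pics/{name}.png",w)
    json.dump({k:np.array(v).tolist() for k,v in c.items()},open(name+".json","w"))
    M=R.from_quat(s["tcp_rot"]).as_matrix(); tip=s["eef_pos"]+M[:,0]*.1088
    print("t",s["time"],"tcp",s["eef_pos"].round(4),"tip",tip.round(4),"yaw",np.degrees(np.arctan2(M[1,1],M[0,1])).round(2),"tilt",np.degrees(M[:2,0]).round(2),"F",s["contact_force"].round(1),"T",s["wrist_torque"].round(2),"q6",s["qpos"][5].round(3))
    return s,c,w,M,tip
E
python3 - <<'E'
from look import *
s,c,w,M,tip=look("w3"); p=proj("wrist",[.558,-.177,.07],c); print(p,proj("wrist",tip,c))
x,y=(p-[65,50]).astype(int); x=max(0,x);y=max(0,y);print(x,y)
cv2.imwrite("pics/crop3.png",cv2.resize(w[y:y+100,x:x+130],(780,600),interpolation=cv2.INTER_CUBIC))
E
```

```text
t 4.8833 tcp [ 0.5045 -0.2087  0.234 ] tip [ 0.5045 -0.209   0.1252] yaw -53.0 tilt [-0.01 -0.16] F [ 1.2  0.5 -1.2] T [-0.    0.05  0.05] q6 0.349
[330.64803521 123.14685516] [323.55583215 207.57313875]
265 73
```

View pics/crop3.png

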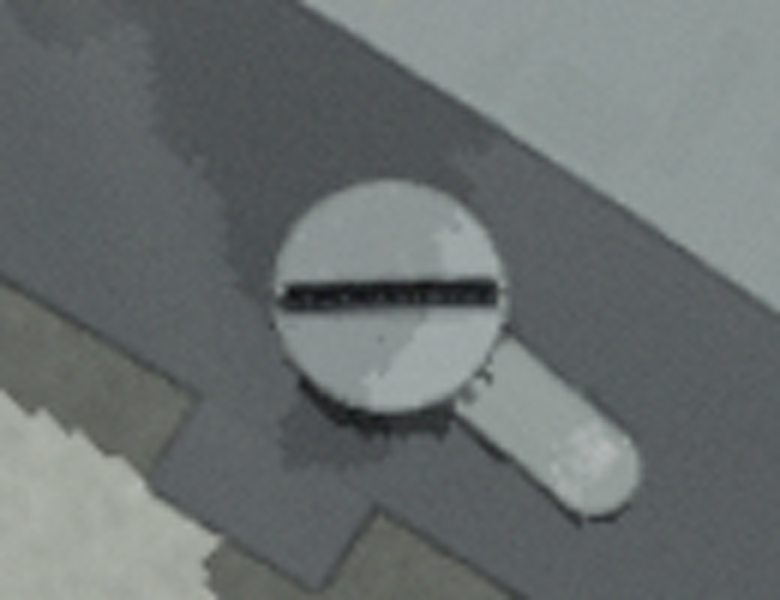

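The crop shows the disc centred at about (390,296), with the slot from (282,299) to (499,291), so it is already nearly parallel to the blade. The tab ends at about (600,475). Converting to world coordinates.

```bash
python3 - <<'E'
from look import *
c=json.load(open("w3.json")); w=cv2.imread("pics/w3.png")
f=lambda x,y,z: plane("wrist",265+(x+.5)/6-.5,73+(y+.5)/6-.5,z,c)
C=f(390,296,.07); a=f(282,299,.07); b=f(499,291,.07); mid=(a+b)/2
print("C",C.round(4),"slotmid",mid.round(4),"len",np.linalg.norm(b-a),"slot deg",np.degrees(np.arctan2(*(b-a)[1::-1])))
t=f(600,475,.064); d=t-C; print("tab deg",np.degrees(np.arctan2(d[1],d[0])),np.hypot(*d[:2]))
e1=f(0,272,.06); e2=f(195,395,.06); print("front edge deg",np.degrees(np.arctan2(*(e2-e1)[1::-1])))
e1=f(305,0,.06); e2=f(775,308,.06); print("pane edge deg",np.degrees(np.arctan2(*(e2-e1)[1::-1])))
g=[f(x,y,.07) for x,y in ((274,297),(508,297),(390,180),(390,413))]; print("diam",np.linalg.norm(g[1]-g[0]),np.linalg.norm(g[3]-g[2]),(sum(g)/4).round(4))
# tip seen in image
p=proj("wrist",[.5045,-.209,.1252],c).astype(int); x,y=p-[30,25]
print(x,y); cv2.imwrite("pics/crop4.png",cv2.resize(w[y:y+50,x:x+60],(600,500),interpolation=cv2.INTER_CUBIC))
E
```

```text
C [ 0.5583 -0.1756  0.07  ] slotmid [ 0.5586 -0.1755  0.07  ] len 0.03260783191871401 slot deg -50.67635818496331
tab deg -93.09393449123628 0.04324604820275256
front edge deg -86.42690811174103
pane edge deg -85.55591446732379
diam 0.03514751160894355 0.03539620392634862 [ 0.5583 -0.1757  0.07  ]
293 182
```

View pics/crop4.png

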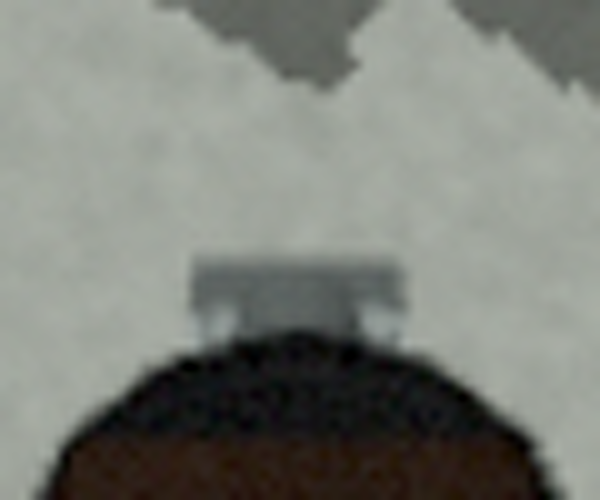

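>>> {"api": "play_rows", "payload": {
  "targets": [
    {"delta_pos": [0.054,0.034,0],"delta_rot": [0,0,0.0128],"claw": 20},
    {"delta_pos": [0.054,0.034,0],"delta_rot": [0,0,0.0128],"claw": 20},
    {"delta_pos": [0.054,0.034,-0.02],"delta_rot": [0,0,0.0128],"claw": 20},
    {"delta_pos": [0.054,0.034,-0.035],"delta_rot": [0,0,0.0128],"claw": 20},
    {"delta_pos": [0.054,0.034,-0.045],"delta_rot": [0,0,0.0128],"claw": 20},
    {"delta_pos": [0.054,0.034,-0.047],"delta_rot": [0,0,0.0128],"claw": 20},
    {"delta_pos": [0.054,0.034,-0.047],"delta_rot": [0,0,0.0128],"claw": 20},
    {"delta_pos": [0.054,0.034,-0.047],"delta_rot": [0,0,0.0128],"claw": 20}
  ]
}}

```text
time: 5.6
eef_pos: [0.5588, -0.1753, 0.1877]
tcp_rot: [-0.666, -0.236, 0.666, -0.239]
contact_force: [1.0, -1.1, 0.8]
opening: 0.299
```

```bash
python3 - <<'E'
from look import *
s,c,w,M,tip=look("w4"); p=proj("wrist",tip,c); print(p)
x,y=(p-[40,30]).astype(int); print(x,y)
cv2.imwrite("pics/crop5.png",cv2.resize(w[y:y+60,x:x+80],(800,600),interpolation=cv2.INTER_CUBIC))
E
```

```text
t 5.6 tcp [ 0.5588 -0.1753  0.1877] tip [ 0.5589 -0.1756  0.0789] yaw -50.73 tilt [ 0.05 -0.19] F [ 1.  -1.1  0.8] T [ 0.02 -0.01  0.03] q6 0.411
[323.60503357 207.64626709]
283 177
```

View pics/crop5.png

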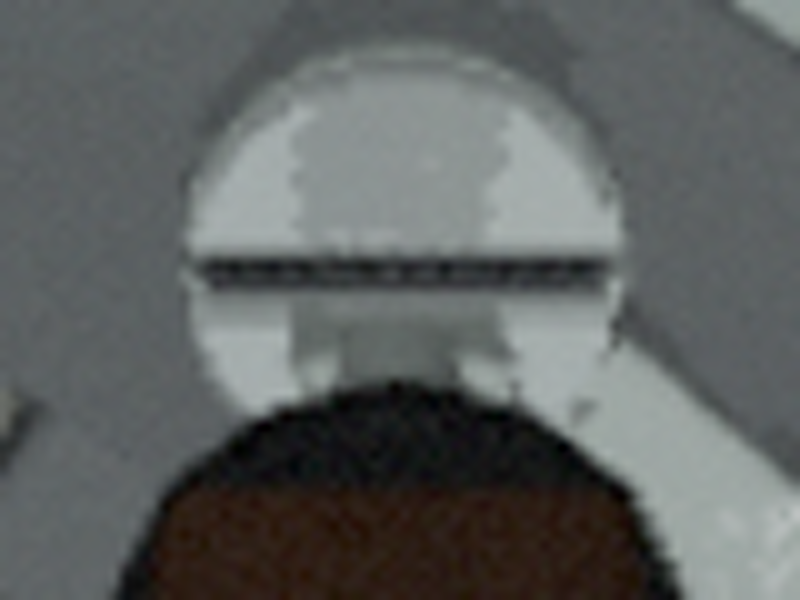

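Slot and blade are parallel: the slot centre is at crop (404,271), and the blade's lower camera-side edge is at about y=300, centred at x=401. Computing the cross-slot offset.

```bash
python3 - <<'E'
from look import *
c=json.load(open("w4.json")); s=ctrl.get_state(); M=R.from_quat(s["tcp_rot"]).as_matrix(); e=s["eef_pos"]
w=cv2.imread("pics/w4.png")
print("cols mean 318-328", [(r,int(w[r,316:332].mean()),int(np.r_[w[r,306:311].ravel(),w[r,336:341].ravel()].mean())) for r in range(198,218)])
f=lambda x,y,z: plane("wrist",283+(x+.5)/10-.5,177+(y+.5)/10-.5,z,c)
S=f(404,271,.07)
for name,p in (("slot",S),("blade edge",f(401,303,.0789)),("blade edge z+3",f(401,303,.0819))): print(name,p.round(4),"tool y,z mm",(1000*(M.T@(p-e))[1:]).round(2))
E
```

```text
cols mean 318-328 [(198, 144, 169), (199, 146, 169), (200, 150, 169), (201, 140, 151), (202, 102, 107), (203, 44, 38), (204, 56, 50), (205, 60, 61), (206, 104, 104), (207, 116, 130), (208, 111, 145), (209, 100, 155), (210, 97, 170), (211, 98, 170), (212, 103, 170), (213, 107, 169), (214, 101, 170), (215, 71, 170), (216, 33, 166), (217, 19, 149)]
slot [ 0.5589 -0.175   0.07  ] tool y,z mm [-0.88 -0.31]
blade edge [ 0.5589 -0.1747  0.0789] tool y,z mm [-1.1  -0.46]
blade edge z+3 [ 0.5596 -0.1741  0.0819] tool y,z mm [-1.1  -1.41]
```

>>> {"api": "play_rows", "payload": {
  "targets": [
    {"delta_pos": [0.0006,0.0005,-0.002],"delta_rot": [0,0,0],"claw": 20},
    {"delta_pos": [0.0006,0.0005,-0.004],"delta_rot": [0,0,0],"claw": 20},
    {"delta_pos": [0.0006,0.0005,-0.006],"delta_rot": [0,0,0],"claw": 20},
    {"delta_pos": [0.0006,0.0005,-0.008],"delta_rot": [0,0,0],"claw": 20},
    {"delta_pos": [0.0006,0.0005,-0.008],"delta_rot": [0,0,0],"claw": 20},
    {"delta_pos": [0.0006,0.0005,-0.008],"delta_rot": [0,0,0],"claw": 20}
  ]
}}

```text
time: 6.15
eef_pos: [0.5594, -0.1748, 0.1799]
tcp_rot: [-0.666, -0.236, 0.666, -0.239]
contact_force: [-0.3, 0.5, -1.5]
opening: 0.303
```

```bash
python3 - <<'E'
from look import *
look("w5")
E
```

```text
t 6.15 tcp [ 0.5594 -0.1748  0.1799] tip [ 0.5595 -0.1752  0.0711] yaw -50.74 tilt [ 0.07 -0.19] F [-0.3  0.5 -1.5] T [ 0.02 -0.04 -0.05] q6 0.412
```

No contact yet, so another 2 mm in slow half-millimetre steps.

>>> {"api": "play_rows", "payload": {
  "targets": [
    {"delta_pos": [0,0,-0.0005],"delta_rot": [0,0,0],"claw": 20},
    {"delta_pos": [0,0,-0.001],"delta_rot": [0,0,0],"claw": 20},
    {"delta_pos": [0,0,-0.0015],"delta_rot": [0,0,0],"claw": 20},
    {"delta_pos": [0,0,-0.002],"delta_rot": [0,0,0],"claw": 20},
    {"delta_pos": [0,0,-0.002],"delta_rot": [0,0,0],"claw": 20}
  ]
}}

```text
time: 6.62
eef_pos: [0.5595, -0.1749, 0.178]
tcp_rot: [0.666, 0.236, -0.666, 0.239]
contact_force: [0.6, -0.6, -1.8]
opening: 0.298
```

>>> {"api": "play_rows", "payload": {
  "targets": [
    {"delta_pos": [0,0,-0.0005],"delta_rot": [0,0,0],"claw": 20},
    {"delta_pos": [0,0,-0.001],"delta_rot": [0,0,0],"claw": 20},
    {"delta_pos": [0,0,-0.001],"delta_rot": [0,0,0],"claw": 20}
  ]
}}

```text
time: 6.87
eef_pos: [0.5594, -0.1748, 0.1768]
tcp_rot: [-0.666, -0.236, 0.666, -0.239]
contact_force: [-0.8, -1.3, -0.1]
opening: 0.303
```

>>> {"api": "play_rows", "payload": {
  "targets": [
    {"delta_pos": [0,0,-0.0005],"delta_rot": [0,0,0],"claw": 20},
    {"delta_pos": [0,0,-0.001],"delta_rot": [0,0,0],"claw": 20},
    {"delta_pos": [0,0,-0.001],"delta_rot": [0,0,0],"claw": 20}
  ]
}}

```text
time: 7.12
eef_pos: [0.5593, -0.1748, 0.1756]
tcp_rot: [-0.666, -0.236, 0.666, -0.239]
contact_force: [0.8, -0.0, -1.4]
opening: 0.296
```

>>> {"api": "play_rows", "payload": {
  "targets": [
    {"delta_pos": [0,0,-0.0005],"delta_rot": [0,0,0],"claw": 20},
    {"delta_pos": [0,0,-0.001],"delta_rot": [0,0,0],"claw": 20},
    {"delta_pos": [0,0,-0.001],"delta_rot": [0,0,0],"claw": 20}
  ]
}}

```text
time: 7.37
eef_pos: [0.5593, -0.1747, 0.1745]
tcp_rot: [-0.666, -0.236, 0.666, -0.239]
contact_force: [0.1, 0.5, -1.0]
opening: 0.293
```

```bash
python3 - <<'E'
from look import *
s,c,w,M,tip=look("w6"); p=proj("wrist",tip,c); print(p)
x,y=(p-[40,30]).astype(int); print(x,y)
a=cv2.resize(w[y:y+60,x:x+80],(400,300),interpolation=cv2.INTER_CUBIC)
d=ctrl.read_camera("side"); q=proj("side",[.5589,-.175,.07]).astype(int); print(q); x,y=q-[20,15]
cv2.imwrite("pics/crop6.png",np.hstack([a,cv2.resize(d[y:y+30,x:x+40],(400,300),interpolation=cv2.INTER_CUBIC)]))
E
```

```text
t 7.3667 tcp [ 0.5593 -0.1747  0.1745] tip [ 0.5593 -0.1751  0.0657] yaw -50.74 tilt [ 0.04 -0.18] F [ 0.1  0.5 -1. ] T [-0.01 -0.    0.04] q6 0.412
[323.60850778 207.61965301]
283 177
[349 148]
```

View pics/crop6.png

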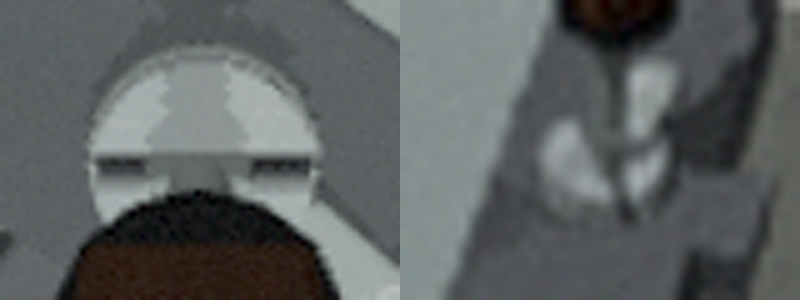

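Both views show the blade sunk in the slot: the wrist crop has the slot ends at (120,165) and (280,165) on either side of it. I'll lower 1 mm more and turn clockwise 52°.

>>> {"api": "play_rows", "payload": {
  "targets": [
    {"delta_pos": [0,0,-0.0005],"delta_rot": [0,0,0],"claw": 20},
    {"delta_pos": [0,0,-0.001],"delta_rot": [0,0,0],"claw": 20},
    {"delta_pos": [0,0,-0.001],"delta_rot": [0,0,0],"claw": 20},
    {"delta_pos": [0,0,-0.001],"delta_rot": [0,0,-0.01],"claw": 20},
    {"delta_pos": [0,0,-0.001],"delta_rot": [0,0,-0.02],"claw": 20},
    {"delta_pos": [0,0,-0.001],"delta_rot": [0,0,-0.03],"claw": 20},
    {"delta_pos": [0,0,-0.001],"delta_rot": [0,0,-0.04],"claw": 20},
    {"delta_pos": [0,0,-0.001],"delta_rot": [0,0,-0.05],"claw": 20}
  ]
}}

```text
time: 8.13
eef_pos: [0.5594, -0.1748, 0.1736]
tcp_rot: [-0.683, -0.183, 0.683, -0.185]
contact_force: [-0.3, 0.2, -1.9]
opening: 0.299
```

```bash
python3 - <<'E'
from look import *
look("w7")
E
```

```text
t 8.1333 tcp [ 0.5594 -0.1748  0.1736] tip [ 0.5594 -0.1751  0.0648] yaw -59.81 tilt [ 0.03 -0.19] F [-0.3  0.2 -1.9] T [-0.01 -0.04  0.03] q6 0.571
```

>>> {"api": "play_rows", "payload": {
  "targets": [
    {"delta_pos": [0,0,0],"delta_rot": [0,0,-0.02],"claw": 20},
    {"delta_pos": [0,0,0],"delta_rot": [0,0,-0.04],"claw": 20},
    {"delta_pos": [0,0,0],"delta_rot": [0,0,-0.06],"claw": 20},
    {"delta_pos": [0,0,0],"delta_rot": [0,0,-0.08],"claw": 20},
    {"delta_pos": [0,0,0],"delta_rot": [0,0,-0.1],"claw": 20},
    {"delta_pos": [0,0,0],"delta_rot": [0,0,-0.12],"claw": 20},
    {"delta_pos": [0,0,0],"delta_rot": [0,0,-0.14],"claw": 20},
    {"delta_pos": [0,0,0],"delta_rot": [0,0,-0.16],"claw": 20},
    {"delta_pos": [0,0,0],"delta_rot": [0,0,-0.18],"claw": 20},
    {"delta_pos": [0,0,0],"delta_rot": [0,0,-0.2],"claw": 20},
    {"delta_pos": [0,0,0],"delta_rot": [0,0,-0.22],"claw": 20},
    {"delta_pos": [0,0,0],"delta_rot": [0,0,-0.24],"claw": 20},
    {"delta_pos": [0,0,0],"delta_rot": [0,0,-0.26],"claw": 20}
  ]
}}

```text
time: 9.27
eef_pos: [0.5598, -0.1751, 0.1736]
tcp_rot: [-0.7, 0.105, 0.7, 0.102]
contact_force: [0.7, 0.3, -1.9]
opening: 0.296
```

```bash
python3 - <<'E'
from look import *
s,c,w,M,tip=look("w8"); p=proj("wrist",tip,c)
x,y=(p-[50,50]).astype(int); print(x,y)
a=cv2.resize(w[y:y+90,x:x+100],(400,360),interpolation=cv2.INTER_CUBIC)
d=ctrl.read_camera("side"); q=proj("side",[.5589,-.175,.07]).astype(int); x,y=q-[20,18]
cv2.imwrite("pics/crop7.png",np.hstack([a,cv2.resize(d[y:y+36,x:x+40],(400,360),interpolation=cv2.INTER_CUBIC)]))
E
```

```text
t 9.2667 tcp [ 0.5598 -0.1751  0.1736] tip [ 0.5598 -0.1755  0.0648] yaw -106.79 tilt [-0.03 -0.21] F [ 0.7  0.3 -1.9] T [-0.23 -0.29  0.01] q6 1.391
272 157
```

View pics/crop7.png

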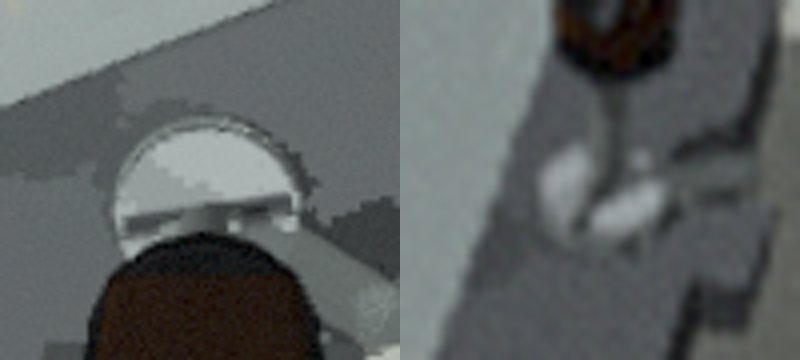

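The latch is following, with the slot lagging the tool by about 9° from play. I'll let it settle 2 rows and re-read the moment, which showed a sideways component.

>>> {"api": "play_rows", "payload": {
  "targets": [
    {"delta_pos": [0,0,0],"delta_rot": [0,0,0],"claw": 20},
    {"delta_pos": [0,0,0],"delta_rot": [0,0,0],"claw": 20}
  ]
}}

```text
time: 9.53
eef_pos: [0.5599, -0.1751, 0.1736]
tcp_rot: [0.7, -0.103, -0.7, -0.1]
contact_force: [0.8, -0.8, -1.8]
opening: 0.3
```

```bash
python3 - <<'E'
from look import *
look("w9")
w=cv2.imread("pics/w9.png"); g=w[150:235,285:365].max(2); 
# dark slot pixels above collar
ys,xs=np.where((w[195:222,296:352].max(2)<75)); print(np.c_[xs+296,ys+195][::12].tolist())
E
```

```text
t 9.5333 tcp [ 0.5599 -0.1751  0.1736] tip [ 0.5598 -0.1755  0.0648] yaw -106.54 tilt [-0.02 -0.21] F [ 0.8 -0.8 -1.8] T [-0.13 -0.23  0.01] q6 1.387
[[343, 195], [345, 199], [348, 203], [329, 208], [326, 209], [325, 210], [349, 210], [338, 211], [350, 212], [351, 213], [320, 215], [317, 216], [329, 216], [322, 217], [334, 217], [320, 218], [332, 218], [315, 219], [327, 219], [308, 220], [320, 220], [332, 220], [311, 221], [323, 221], [335, 221]]
```

>>> {"api": "play_rows", "payload": {
  "targets": [
    {"delta_pos": [-0.0005,0.0003,0],"delta_rot": [0,0,-0.02],"claw": 20},
    {"delta_pos": [-0.0005,0.0003,0],"delta_rot": [0,0,-0.04],"claw": 20},
    {"delta_pos": [-0.0005,0.0003,0],"delta_rot": [0,0,-0.06],"claw": 20},
    {"delta_pos": [-0.0005,0.0003,0],"delta_rot": [0,0,-0.08],"claw": 20},
    {"delta_pos": [-0.0005,0.0003,0],"delta_rot": [0,0,-0.1],"claw": 20},
    {"delta_pos": [-0.0005,0.0003,0],"delta_rot": [0,0,-0.12],"claw": 20},
    {"delta_pos": [-0.0005,0.0003,0],"delta_rot": [0,0,-0.14],"claw": 20},
    {"delta_pos": [-0.0005,0.0003,0],"delta_rot": [0,0,-0.16],"claw": 20},
    {"delta_pos": [-0.0005,0.0003,0],"delta_rot": [0,0,-0.17],"claw": 20},
    {"delta_pos": [-0.0005,0.0003,0],"delta_rot": [0,0,-0.17],"claw": 20}
  ]
}}

```text
time: 10.42
eef_pos: [0.5598, -0.1752, 0.1737]
tcp_rot: [0.649, -0.284, -0.648, -0.281]
contact_force: [2.3, -2.0, -2.6]
opening: 0.297
```

```bash
python3 - <<'E'
from look import *
s,c,w,M,tip=look("w10"); p=proj("wrist",tip,c)
x,y=(p-[65,65]).astype(int); print(x,y)
cv2.imwrite("pics/crop8.png",cv2.resize(w[y:y+120,x:x+130],(650,600),interpolation=cv2.INTER_CUBIC))
E
```

```text
t 10.4167 tcp [ 0.5598 -0.1752  0.1737] tip [ 0.5597 -0.1757  0.0649] yaw -137.13 tilt [-0.04 -0.25] F [ 2.3 -2.  -2.6] T [-0.49 -0.48  0.06] q6 1.921
256 142
```

View pics/crop8.png

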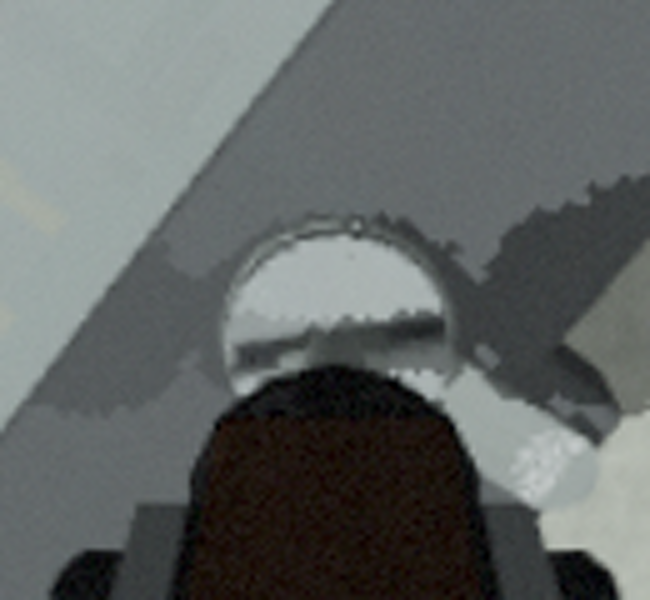

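Crop: the slot runs from (238,355) to (445,328), and the tab tip is near (570,470). Computing the latch angle.

```bash
python3 - <<'E'
from look import *
c=json.load(open("w10.json"))
f=lambda x,y,z: plane("wrist",256+(x+.5)/5-.5,142+(y+.5)/5-.5,z,c)
C=np.array([.5587,-.1752,0])
a,b=f(238,355,.07),f(445,328,.07); S=np.degrees(np.arctan2(*(b-a)[1::-1])); print("slot",S,"mid",(a+b)/2,"turn",-50.7-S)
e=f(0,430,.06)-f(333,0,.06); print("pane edge",np.degrees(np.arctan2(*e[1::-1])))
t=f(565,468,.064)-C; print("tab",np.degrees(np.arctan2(t[1],t[0])),np.hypot(*t[:2]))
E
```

```text
slot -129.42124261849622 mid [ 0.55832578 -0.17653654  0.07      ] turn 78.72124261849622
pane edge 94.54119877163767
tab -168.54293723468456 0.04347282276660626
```

>>> {"api": "play_rows", "payload": {
  "targets": [
    {"delta_pos": [0,0,0],"delta_rot": [0,0,-0.008],"claw": 20},
    {"delta_pos": [0,0,0],"delta_rot": [0,0,-0.016],"claw": 20},
    {"delta_pos": [0,0,0],"delta_rot": [0,0,-0.016],"claw": 20}
  ]
}}

```text
time: 10.72
eef_pos: [0.5598, -0.1753, 0.1737]
tcp_rot: [0.641, -0.3, -0.64, -0.297]
contact_force: [1.3, -1.9, -3.0]
opening: 0.299
```

```bash
python3 - <<'E'
from look import *
look("w11")
E
```

```text
t 10.7167 tcp [ 0.5598 -0.1753  0.1737] tip [ 0.5598 -0.1758  0.0649] yaw -139.98 tilt [-0.04 -0.26] F [ 1.3 -1.9 -3. ] T [-0.37 -0.47  0.07] q6 1.971
```

>>> {"api": "play_rows", "payload": {
  "targets": [
    {"delta_pos": [0,0,0],"delta_rot": [0,0,-0.008],"claw": 20},
    {"delta_pos": [0,0,0],"delta_rot": [0,0,-0.016],"claw": 20},
    {"delta_pos": [0,0,0],"delta_rot": [0,0,-0.016],"claw": 20}
  ]
}}

```text
time: 11.02
eef_pos: [0.5598, -0.1753, 0.1737]
tcp_rot: [0.634, -0.316, -0.633, -0.313]
contact_force: [1.8, -1.3, -2.5]
opening: 0.301
```

```bash
cat > ang.py <<'E'
from look import *
def slot(name):
    c=json.load(open(name+".json")); w=cv2.imread(f"pics/{name}.png").max(2).astype(float)
    pts=[]
    for u in list(range(303,315))+list(range(332,345)):   # darkest row of the slot, left and right of the blade
        col=w[199:216,u]; k=int(np.argmin(col))
        if col[k]<115 and 0<k<16:
            pts.append(plane("wrist",u,199+k,.07,c)[:2])
    P=np.array(pts); vx,vy,x,y=cv2.fitLine((P*1000).astype(np.float32),cv2.DIST_HUBER,0,.01,.01).ravel(); print(name,len(P),"slot yaw",round((np.degrees(np.arctan2(vy,vx))%180)-180,1))
E
python3 - <<'E'
from ang import *
look("w12")
for n in ("w10","w11","w12"): slot(n)
E
```

```text
t 11.0167 tcp [ 0.5598 -0.1753  0.1737] tip [ 0.5597 -0.1758  0.0649] yaw -142.85 tilt [-0.05 -0.26] F [ 1.8 -1.3 -2.5] T [-0.4  -0.45  0.09] q6 2.021
w10 24 slot yaw -128.9
w11 24 slot yaw -131.1
w12 24 slot yaw -134.3
```

>>> {"api": "play_rows", "payload": {
  "targets": [
    {"delta_pos": [0,0,0],"delta_rot": [0,0,-0.007],"claw": 20},
    {"delta_pos": [0,0,0],"delta_rot": [0,0,-0.014],"claw": 20},
    {"delta_pos": [0,0,0],"delta_rot": [0,0,-0.014],"claw": 20}
  ]
}}

```text
time: 11.32
eef_pos: [0.5598, -0.1753, 0.1736]
tcp_rot: [0.627, -0.33, -0.626, -0.327]
contact_force: [1.4, -1.6, -2.5]
opening: 0.293
```

```bash
python3 - <<'E'
from ang import *
look("w13"); slot("w13")
E
```

```text
t 11.3167 tcp [ 0.5598 -0.1753  0.1736] tip [ 0.5597 -0.1758  0.0648] yaw -145.36 tilt [-0.07 -0.27] F [ 1.4 -1.6 -2.5] T [-0.42 -0.47  0.19] q6 2.065
w13 25 slot yaw -133.7
```

The torque jumped from 0.09 to 0.19 N m and the slot stopped at about -134°, so the latch is at its stop. I'll relax 6° within the play and lift straight out.

>>> {"api": "play_rows", "payload": {
  "targets": [
    {"delta_pos": [0,0,0],"delta_rot": [0,0,0.017],"claw": 20},
    {"delta_pos": [0,0,0],"delta_rot": [0,0,0.034],"claw": 20},
    {"delta_pos": [0,0,0],"delta_rot": [0,0,0.034],"claw": 20},
    {"delta_pos": [0,0,0.003],"delta_rot": [0,0,0.034],"claw": 20},
    {"delta_pos": [0,0,0.006],"delta_rot": [0,0,0.034],"claw": 20},
    {"delta_pos": [0,0,0.01],"delta_rot": [0,0,0.034],"claw": 20},
    {"delta_pos": [0,0,0.02],"delta_rot": [0,0,0.034],"claw": 20},
    {"delta_pos": [0,0,0.05],"delta_rot": [0,0,0.034],"claw": 20},
    {"delta_pos": [0,0,0.08],"delta_rot": [0,0,0.034],"claw": 20},
    {"delta_pos": [0,0,0.08],"delta_rot": [0,0,0.034],"claw": 20}
  ]
}}

```text
time: 12.2
eef_pos: [0.5627, -0.1765, 0.2623]
tcp_rot: [0.648, -0.296, -0.638, -0.293]
contact_force: [1.0, -0.5, 0.6]
opening: 0.298
```

```bash
python3 - <<'E'
from ang import *
s,c,w,M,tip=look("w14"); cv2.imwrite("pics/t14.png",ctrl.read_camera("top")); cv2.imwrite("pics/s14.png",ctrl.read_camera("side"))
# blade bottom edge in wrist view, from rows below slot/disc: print profile
p=proj("wrist",tip,c); print(p)
g=w.max(2)
for r in range(200,216): print(r,g[r,306:342:2].tolist())
E
```

```text
t 12.2 tcp [ 0.5627 -0.1765  0.2623] tip [ 0.5638 -0.1776  0.1535] yaw -139.2 tilt [ 0.61 -0.58] F [ 1.  -0.5  0.6] T [ 0.03 -0.02 -0.  ] q6 1.957
[321.73650731 207.47471556]
200 [98, 101, 100, 92, 163, 169, 169, 168, 169, 168, 169, 170, 170, 168, 171, 158, 154, 158]
201 [102, 102, 97, 99, 127, 162, 168, 169, 174, 170, 169, 169, 170, 171, 169, 141, 153, 158]
202 [100, 100, 102, 99, 104, 134, 167, 170, 171, 169, 169, 167, 169, 166, 143, 139, 157, 156]
203 [102, 100, 103, 103, 99, 105, 150, 162, 165, 168, 169, 170, 162, 149, 103, 137, 157, 157]
204 [99, 100, 101, 101, 99, 101, 115, 139, 149, 165, 163, 162, 140, 101, 91, 107, 150, 158]
205 [101, 99, 99, 99, 99, 101, 103, 101, 107, 126, 122, 105, 101, 102, 99, 101, 119, 154]
206 [98, 100, 101, 97, 99, 99, 101, 98, 99, 107, 103, 102, 101, 102, 102, 101, 105, 136]
207 [101, 102, 103, 90, 89, 90, 93, 87, 90, 91, 89, 91, 92, 92, 102, 99, 102, 114]
208 [100, 100, 103, 80, 73, 72, 72, 77, 72, 73, 76, 76, 75, 76, 99, 98, 105, 97]
209 [101, 99, 102, 74, 59, 63, 68, 71, 62, 68, 67, 64, 61, 65, 98, 101, 101, 98]
210 [99, 98, 100, 65, 61, 63, 82, 75, 65, 66, 70, 63, 65, 64, 101, 99, 101, 97]
211 [100, 99, 102, 64, 60, 71, 83, 72, 64, 63, 69, 61, 65, 65, 95, 99, 103, 99]
212 [101, 103, 100, 63, 84, 91, 81, 72, 65, 66, 71, 70, 72, 59, 94, 99, 99, 103]
213 [99, 102, 100, 110, 118, 111, 82, 74, 63, 67, 64, 72, 86, 79, 98, 98, 90, 98]
214 [99, 99, 104, 134, 137, 116, 81, 66, 50, 55, 65, 71, 91, 93, 96, 98, 81, 100]
215 [100, 99, 100, 135, 131, 101, 68, 36, 0, 15, 51, 65, 82, 92, 103, 92, 77, 96]
```

```bash
python3 - <<'E'
from look import *
for n,f,q in (("side","s14",(340,275)),("top","t14",(260,241)),("side","s2",(340,275))):
    im=cv2.imread(f"pics/{f}.png"); u,v=q; g=cv2.GaussianBlur(im[v-9:v+10,u-9:u+10].max(2),(3,3),0)
    _,m=cv2.threshold(g,0,1,cv2.THRESH_BINARY_INV+cv2.THRESH_OTSU)
    k,l,st,ce=cv2.connectedComponentsWithStats(m); i=l[9,9] or 1+np.argmax(st[1:,4]); x,y=ce[i]+[u-9,v-9]
    print(n,f,(x.round(1),y.round(1)),st[i],plane(n,x,y,.075).round(4), plane(n,x,y,.072).round(4))
s=ctrl.get_state(); print(s["eef_pos"].round(4),s["tcp_rot"].round(3))
E
```

```text
side s14 (np.float64(338.8), np.float64(275.2)) [ 3  5 10  9 68] [0.4556 0.2167 0.075 ] [0.456  0.2151 0.072 ]
top t14 (np.float64(260.6), np.float64(241.0)) [ 6  6  8  7 46] [0.4563 0.215  0.075 ] [0.4564 0.2155 0.072 ]
side s2 (np.float64(338.8), np.float64(275.5)) [ 3  5 10 10 73] [0.4554 0.2174 0.075 ] [0.4558 0.2158 0.072 ]
[ 0.5597 -0.1752  0.2543] [ 0.644 -0.296 -0.642 -0.293]
```

>>> {"api": "play_rows", "payload": {
  "targets": [
    {"delta_pos": [0,0.1,0],"delta_rot": [0,0,0.27],"claw": 20},
    {"delta_pos": [0,0.1,0],"delta_rot": [0,0,0.27],"claw": 20},
    {"delta_pos": [-0.02,0.2,0],"delta_rot": [0,0,0.27],"claw": 20},
    {"delta_pos": [-0.04,0.3,0],"delta_rot": [0,0,0.27],"claw": 20},
    {"delta_pos": [-0.108,0.32,0],"delta_rot": [0,0,0.27],"claw": 20},
    {"delta_pos": [-0.108,0.32,0],"delta_rot": [0,0,0.27],"claw": 20},
    {"delta_pos": [-0.108,0.32,0],"delta_rot": [0,0,0.27],"claw": 20},
    {"delta_pos": [-0.108,0.32,0],"delta_rot": [0,0,0.27],"claw": 20},
    {"delta_pos": [-0.108,0.32,0],"delta_rot": [0,0,0.27],"claw": 20},
    {"delta_pos": [-0.108,0.32,0],"delta_rot": [0,0,0.27],"claw": 20},
    {"delta_pos": [-0.108,0.32,0],"delta_rot": [0,0,0.27],"claw": 20},
    {"delta_pos": [-0.108,0.32,0],"delta_rot": [0,0,0.27],"claw": 20},
    {"delta_pos": [-0.108,0.32,0],"delta_rot": [0,0,0.27],"claw": 20},
    {"delta_pos": [-0.108,0.32,0],"delta_rot": [0,0,0.27],"claw": 20}
  ]
}}

```text
time: 13.52
eef_pos: [0.4523, 0.1438, 0.254]
tcp_rot: [0.708, -0.006, -0.706, -0.003]
contact_force: [0.0, 0.6, -0.8]
opening: 0.297
```

>>> {"api": "play_rows", "payload": {
  "targets": [
    {"delta_pos": [0.0037,0.04,0],"delta_rot": [0,0,0],"claw": 20},
    {"delta_pos": [0.0037,0.0726,0],"delta_rot": [0,0,0],"claw": 20},
    {"delta_pos": [0.0037,0.0726,-0.03],"delta_rot": [0,0,0],"claw": 20},
    {"delta_pos": [0.0037,0.0726,-0.055],"delta_rot": [0,0,0],"claw": 20},
    {"delta_pos": [0.0037,0.0726,-0.06],"delta_rot": [0,0,0],"claw": 20},
    {"delta_pos": [0.0037,0.0726,-0.06],"delta_rot": [0,0,0],"claw": 20},
    {"delta_pos": [0.0037,0.0726,-0.06],"delta_rot": [0,0,0],"claw": 20}
  ]
}}

```text
time: 14.1
eef_pos: [0.4567, 0.2158, 0.1945]
tcp_rot: [0.708, -0.006, -0.706, -0.004]
contact_force: [0.1, -0.2, -0.7]
opening: 0.299
```

```bash
python3 - <<'E'
from look import *
s,c,w,M,tip=look("w15"); p=proj("wrist",tip,c); q=proj("wrist",[.4558,.216,.075],c); print(p,q)
x,y=(p-[40,30]).astype(int); print(x,y)
a=cv2.resize(w[y:y+60,x:x+80],(400,300),interpolation=cv2.INTER_CUBIC)
d=ctrl.read_camera("side"); r=proj("side",[.4558,.216,.08]).astype(int); x,y=r-[28,21]
b=cv2.resize(d[y:y+42,x:x+56],(400,300),interpolation=cv2.INTER_CUBIC); print(x,y,proj("side",tip))
t=cv2.imread("pics/t14.png")[185:235,360:417]; e=cv2.resize(t,(400,350)); z=cv2.imread("pics/s14.png")[125:175,325:382]; z=cv2.resize(z,(400,350))
cv2.imwrite("pics/fin1.png",np.vstack([np.hstack([a,b])]+[np.hstack([e,z])[:290]]))
E
```

```text
t 14.1 tcp [0.4567 0.2158 0.1945] tip [0.457  0.2154 0.0857] yaw -90.79 tilt [ 0.17 -0.2 ] F [ 0.1 -0.2 -0.7] T [-0.01 -0.06  0.02] q6 1.829
[322.80200358 207.17840147] [322.08496807 204.58485492]
282 177
310 252 [338.50210377 272.15267191]
```

View pics/fin1.png

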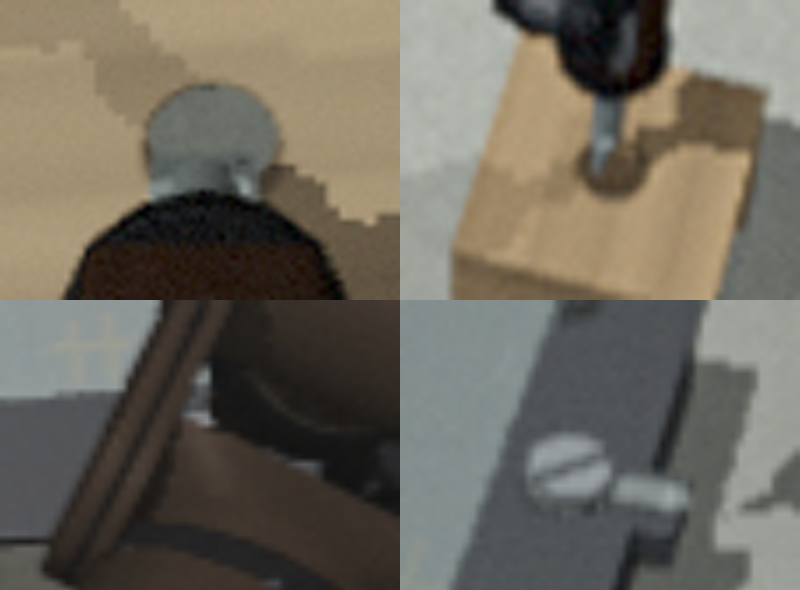

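The lower-right crop (side view) shows the latch tab over the catch at (650,490). Above, the blade is over the hole, about 1 mm off centre. I'll correct and lower.

>>> {"api": "play_rows", "payload": {
  "targets": [
    {"delta_pos": [-0.001,-0.0003,0],"delta_rot": [0,0,0],"claw": 20},
    {"delta_pos": [-0.001,-0.0003,-0.004],"delta_rot": [0,0,0],"claw": 20},
    {"delta_pos": [-0.001,-0.0003,-0.009],"delta_rot": [0,0,0],"claw": 20},
    {"delta_pos": [-0.001,-0.0003,-0.014],"delta_rot": [0,0,0],"claw": 20},
    {"delta_pos": [-0.001,-0.0003,-0.019],"delta_rot": [0,0,0],"claw": 20},
    {"delta_pos": [-0.001,-0.0003,-0.024],"delta_rot": [0,0,0],"claw": 20},
    {"delta_pos": [-0.001,-0.0003,-0.024],"delta_rot": [0,0,0],"claw": 20}
  ]
}}

```text
time: 14.78
eef_pos: [0.4554, 0.2156, 0.1702]
tcp_rot: [0.708, -0.006, -0.706, -0.004]
contact_force: [0.2, -0.9, -1.0]
opening: 0.294
```

>>> {"api": "play_rows", "payload": {
  "targets": [
    {"delta_pos": [0,0,-0.01],"delta_rot": [0,0,0],"claw": 20},
    {"delta_pos": [0,0,-0.02],"delta_rot": [0,0,0],"claw": 20},
    {"delta_pos": [0,0,-0.03],"delta_rot": [0,0,0],"claw": 20},
    {"delta_pos": [0,0,-0.038],"delta_rot": [0,0,0],"claw": 20},
    {"delta_pos": [0,0,-0.042],"delta_rot": [0,0,0],"claw": 20},
    {"delta_pos": [0,0,-0.044],"delta_rot": [0,0,0],"claw": 20},
    {"delta_pos": [0,0,-0.044],"delta_rot": [0,0,0],"claw": 20}
  ]
}}

```text
time: 15.37
eef_pos: [0.4551, 0.2155, 0.1255]
tcp_rot: [0.708, -0.006, -0.706, -0.003]
contact_force: [0.1, -0.8, -1.0]
opening: 0.303
```

>>> {"api": "play_rows", "payload": {
  "targets": [
    {"delta_pos": [0,0,-0.0005],"delta_rot": [0,0,0],"claw": 20},
    {"delta_pos": [0,0,-0.001],"delta_rot": [0,0,0],"claw": 20},
    {"delta_pos": [0,0,-0.0015],"delta_rot": [0,0,0],"claw": 20},
    {"delta_pos": [0,0,-0.0015],"delta_rot": [0,0,0],"claw": 20}
  ]
}}

```text
time: 15.7
eef_pos: [0.4553, 0.2156, 0.1243]
tcp_rot: [0.708, -0.006, -0.706, -0.004]
contact_force: [-0.3, 0.4, -0.1]
opening: 0.303
```

>>> {"api": "play_rows", "payload": {
  "targets": [
    {"delta_pos": [0,0,-0.0005],"delta_rot": [0,0,0],"claw": 27},
    {"delta_pos": [0,0,-0.0005],"delta_rot": [0,0,0],"claw": 29},
    {"delta_pos": [0,0,-0.0005],"delta_rot": [0,0,0],"claw": 40},
    {"delta_pos": [0,0,-0.0005],"delta_rot": [0,0,0],"claw": 60},
    {"delta_pos": [0,0,-0.0005],"delta_rot": [0,0,0],"claw": 60},
    {"delta_pos": [0,0,-0.0005],"delta_rot": [0,0,0],"claw": 60},
    {"delta_pos": [0,0,0.03],"delta_rot": [0,0,0],"claw": 60},
    {"delta_pos": [0,0,0.07],"delta_rot": [0,0,0],"claw": 60},
    {"delta_pos": [0,0,0.11],"delta_rot": [0,0,0],"claw": 60},
    {"delta_pos": [0,0,0.15],"delta_rot": [0,0,0],"claw": 60},
    {"delta_pos": [0,0,0.15],"delta_rot": [0,0,0],"claw": 60},
    {"delta_pos": [0,0,0.15],"delta_rot": [0,0,0],"claw": 60}
  ]
}}

```text
time: 16.7
eef_pos: [0.4569, 0.216, 0.2781]
tcp_rot: [0.711, -0.005, -0.704, -0.004]
contact_force: [-0.7, 0.2, -0.3]
opening: 0.702
```

```bash
python3 - <<'E'
from look import *
s,c,w,M,tip=look("w16"); d=ctrl.read_camera("side"); t=ctrl.read_camera("top"); cv2.imwrite("pics/s16.png",d); cv2.imwrite("pics/t16.png",t)
def top(im,n,c,box):
    x0,x1,y0,y1=box; im=im.astype(int); m=((im[...,2]-im[...,0]>15)&(im[...,2]<105)).astype(np.uint8); k=np.zeros_like(m); k[y0:y1,x0:x1]=m[y0:y1,x0:x1]
    k=cv2.morphologyEx(k,cv2.MORPH_OPEN,np.ones((3,3))); _,l,st,ce=cv2.connectedComponentsWithStats(k); i=1+np.argmax(st[1:,4])
    P=np.array([plane(n,u,v,.145,c)[:2]*1000 for v,u in zip(*np.where(l==i))],np.float32); return st[i],cv2.minAreaRect(P)
u,v=proj("wrist",[.456,.216,.145],c).astype(int); print("wrist handle top",(u,v),top(w,"wrist",c,(u-35,u+35,v-35,v+35)))
# side view vs start: handle and the rest of the bench
s0=cv2.imread("pics/side0.png"); df=cv2.absdiff(s0,d).max(2); print("side diff at handle",(df[245:285,325:355]>30).sum())
for f,bx in (("side0",(320,360,245,290)),("s16",(320,360,245,290))):
    im=cv2.imread(f"pics/{f}.png").max(2)[bx[2]:bx[3],bx[0]:bx[1]]; ys,xs=np.where(im<70); print(f,len(xs),xs.min()+320,xs.max()+320,ys.min()+245,ys.max()+245)
for nm,(x0,x1,y0,y1) in dict(tile=(200,255,250,295),stapler=(360,400,188,245),wrench=(322,452,88,135),block=(282,350,352,400)).items(): print(nm,(df[y0:y1,x0:x1]>40).sum())
E
```

```text
t 16.7 tcp [0.4569 0.216  0.2781] tip [0.458  0.2158 0.1693] yaw -90.77 tilt [ 0.57 -0.11] F [-0.7  0.2 -0.3] T [0.   0.02 0.02] q6 1.828
wrist handle top (np.int64(322), np.int64(200)) (array([ 307,  176,   50,   44, 1632], dtype=int32), ((458.46429443359375, 208.24777221679688), (38.04958724975586, 41.068424224853516), 0.9421366453170776))
side diff at handle 173
side0 386 332 358 253 281
s16 245 332 347 255 281
tile 0
stapler 65
wrench 5205
block 61
```

The wrist mask merged with shadow, and something changed over the wrench area in the side view, probably the arm in front of it. I'll check both numerically.

```bash
python3 - <<'E'
from look import *
t0,t1=cv2.imread("pics/top0.png"),cv2.imread("pics/t16.png"); df=cv2.absdiff(t0,t1).max(2)
for nm,(x0,x1,y0,y1) in dict(tile=(228,272,138,185),stapler=(310,362,240,268),wrench=(458,486,150,295),block=(184,215,228,270),latch=(370,410,190,225)).items(): print(nm,(df[y0:y1,x0:x1]>40).sum(),(x1-x0)*(y1-y0))
c=json.load(open("w16.json")); w=cv2.imread("pics/w16.png").astype(int)
for v in range(170,226,5): print(v,["%d/%d"%(w[v,u,2],w[v,u,2]-w[v,u,0]) for u in range(302,362,4)])
s14=cv2.imread("pics/s14.png"); d=cv2.imread("pics/s16.png"); s0=cv2.imread("pics/side0.png")
print("wrench side mean colours",s0[88:135,322:452].mean((0,1)),s14[88:135,322:452].mean((0,1)),d[88:135,322:452].mean((0,1)))
E
```

```text
tile 0 2068
stapler 0 1456
wrench 0 4060
block 782 1302
latch 112 1400
170 ['136/41', '132/40', '132/39', '132/40', '116/35', '85/26', '107/36', '132/43', '146/45', '153/46', '152/46', '152/46', '151/44', '151/44', '150/46']
175 ['129/41', '129/39', '124/41', '40/8', '39/10', '28/15', '27/4', '29/9', '58/18', '147/45', '146/44', '147/44', '145/45', '147/45', '146/43']
180 ['130/43', '131/42', '39/15', '40/19', '38/20', '34/18', '34/18', '31/24', '34/20', '76/21', '126/37', '151/46', '150/45', '152/46', '150/45']
185 ['130/43', '130/41', '43/23', '37/18', '40/17', '39/13', '37/13', '30/17', '35/16', '35/10', '88/28', '84/27', '145/44', '147/44', '146/42']
190 ['146/44', '139/45', '61/32', '65/34', '69/28', '66/32', '54/37', '59/32', '56/32', '50/23', '93/31', '93/30', '89/33', '115/37', '153/46']
195 ['155/45', '155/47', '69/36', '65/34', '68/36', '69/34', '68/37', '66/36', '63/38', '51/25', '93/31', '94/31', '93/30', '97/31', '94/30']
200 ['156/47', '156/46', '67/36', '68/36', '63/38', '65/34', '66/35', '60/33', '62/34', '50/25', '91/29', '89/31', '90/30', '85/28', '89/31']
205 ['152/44', '150/45', '67/37', '61/38', '65/37', '67/36', '65/34', '66/35', '64/36', '58/25', '83/27', '83/28', '88/27', '84/29', '85/32']
210 ['144/44', '146/44', '57/39', '64/37', '67/39', '60/34', '67/34', '64/33', '60/31', '52/26', '87/29', '93/32', '91/31', '91/29', '92/29']
215 ['150/46', '153/46', '61/34', '62/39', '65/39', '62/30', '63/36', '64/30', '57/37', '60/28', '93/33', '96/31', '98/32', '95/29', '99/31']
220 ['160/46', '160/47', '162/49', '163/46', '161/41', '152/44', '153/44', '141/32', '122/22', '104/12', '95/0', '92/4', '93/2', '93/2', '98/1']
225 ['157/4', '158/4', '157/2', '158/3', '159/3', '157/3', '142/5', '155/3', '158/2', '157/4', '158/3', '155/3', '159/3', '155/2', '157/3']
wrench side mean colours [128.61211129 133.54664484 129.09869067] [120.87757774 125.57201309 121.80016367] [52.600491   59.50392799 67.32274959]
```

```bash
python3 - <<'E'
from h import *
print(ctrl.sign_off())
E
```

```text
the job is handed in; nothing more can be done
None
```

The latch is locked, the screwdriver is back in its stand, and I handed the job in at about 17 s of the 69 s allowed. The hand-in gives no verdict, so what follows rests on my own readings.

**What I did**
- I took the driver from the stand nearest the base and lined its blade up with the slot using the wrist camera. It went straight in, so the to-and-fro search was not needed.
- I turned the latch clockwise about 83° until it met its stop. There the torque rose from 0.09 to 0.19 N m and the slot stopped turning, so I stopped twisting.
- I eased back about 6°, lifted out, and set the driver down in the same stand.

**Last checks**
- **Latch:** in the side view the tab lies over the catch. The slot's turn plus its starting angle comes to about 1.57 rad.
- **Force:** the forces read at the end of each move stayed under about 4 N while the blade was on the latch. I had no readings within a move.
- **Driver:** the top of the handle is about 1 mm from where it should be. Its size in the picture is the same as at the start, which fits it being upright and fully down. The gripper is open and well clear above it.
- **Bystanders:** the tile, stapler and torque wrench look unchanged in the top view. The sanding block looks unchanged in the side view.

**Checks that failed or disagreed**
- The automatic measurement of the handle's outline merged with a shadow, so I read it from pixel values instead.
- In the side view the wrench area was much darker than at the start. I took this to be the arm in front of it and relied on the top view.
- In the top view the sanding block's area had changed. I took this to be the arm or its shadow and relied on the side view.
- While turning, the tool ran about 10° ahead of the slot, more than the roughly 5° of play I expected. The wrist also showed an unexplained sideways moment of up to 0.7 N m, gone once the blade was out.

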